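# Mesh the food processor bowl with its drive crown and lock it

## Robot

A 6-joint arm with a two-finger parallel gripper is mounted at the origin on the work surface. World frame = base frame: x ahead of the robot, y to its left, z up, the work surface at z = 0. Lengths are in m, angles in degrees, forces in N, time in s.
With the tool pointing down it reaches from about 0.25 to 0.725 m from the base axis. Payload 9.7 kg.
Tool frame: the origin (TCP) lies midway between the tips of the shut fingers; the grasp point (between the pads) lies 19 mm behind it; x points along the fingers, y is the direction in which the jaws open and shut, and the axes are right-handed (so a half turn about x gives the same grasp; the last joint's range is limited). The gripper opens to 85 mm and grips with 20 to 120 N. Pads are 22 mm wide; open, the fingers measure 114 mm over their backs; the gripper's body (76 mm by 85 mm) begins 54 mm behind the grasp point. The pads swing forward as they close: fully open they stand 13 mm farther back than shut.
Start: joints at [-75.172, 4.979, 10.078, 95.1, 0, 90], TCP at [0.141, -0.532, 0.231] pointing down, gripper open.
Joint ranges: [-179.16, 179.16], [-48.56, 103.87], [-65.8, 70.77], [-126.05, 130.52], [-82.76, 87.17], [-180, 180]. Speed limits (degrees/s): [127.2, 127.2, 147.25, 180, 180, 180].

## Interface

Orientations are given as [roll, pitch, yaw] about the fixed x, y, z axes, in that order (R = Rz(yaw) Ry(pitch) Rx(roll)).
In Python, from workcell import bot, cams gives the robot as it stands.
- The arm moves only by the tool apply_moves, never from a script. Its argument "commands" is a list of rows, each a list of 5 numbers: the shift along the tool's x, y, z in m, then the turn about the tool's x in rad, then the opening, from -1 (shut) to 1 (fully open). In form: [[tx, ty, tz, roll, hand], ...]. A call has 1 to 12 rows; each row is the pose to reach, as a shift and turn from the pose measured when the call began, along the tool's axes at that moment; what a row does not reach only later rows make up. A row lasts 1/10 s, in which the tool goes at most 50 mm and 8.59 degrees, less where a joint would pass 70% of its speed; a pose out of reach is approached as far as the arm can. A call with a gripper value outside its range is refused whole. The fingers move at their own pace and stop on an object; "newtons" is the grip in N (left out, the last holds). Time passes only in rows, so rows that repeat a pose let the fingers close. It gives the time, the measured TCP pose, the force and the opening at its end, in the units of the state.
- bot.get_obs(): the state, without advancing time (a new reading comes with each control period).
- cams.camera(name): name is "side" or "top" or "wrist"; returns a dict with "frame" (400x640x3 uint8, blue, green, red), "depth" (400x640 float32, m along the optical axis (not along the pixel's ray), 0 where there is no reading), "camera_matrix" (3x3 intrinsics, pixels), "R" (3x3) and "t" (3): a world point X has camera coordinates R X + t; the wrist camera has in their place "mount" (4x4, takes a point from camera to tool coordinates, whose origin is the TCP and whose axes are the tool frame's). Camera axes: x right, y down, z forward; pixel columns grow to the right and rows downward; lengths in m; the calibration is good to about 2 mm. A picture is of the moment at which its call begins: read the wrist's pose just before it.
- bot.job_done(): hands the job in, once; it reports no verdict.
Trained networks look in the newest picture that a camera, given by its name, has taken for a name from the list of things; names that differ only in an ending like _2 or _b are one class to them, and where a whole thing is asked for, a point or a joint stands for the part that bears it (a point fixed in the world has none). Each returns a list of dicts, best first, with "confidence" (0 to 1); they miss things now and then, are a little off and sometimes report something else, mostly with a low value. They report only what shows in the picture. A call takes as long as a camera call. They do not tell look-alikes from the thing itself.
- cams.spot_in(name, camera): "rect" ([left, top, right, bottom] in pixels, round what is visible of it).
The state is a dict: "time": time; "q": joint angles; "qd": joint speeds; "joint_efforts": joint torques, N m; "ee_pos": TCP position; "tcp_rot": TCP orientation; "wrist_force": force on the tool from outside, world axes, zero at the start; "torque": the same for the moment, N m; "opening": finger opening in m.
Only numpy, scipy, OpenCV 4.12 (cv2) and the standard library are available. Lean on these libraries where they do the work, as an engineer would, in place of code of your own. Each camera call takes 0.05 s, during which the arm holds its last target. There are 200 camera calls.

## Task

The food processor's lidded bowl is standing proud because its orange jaws sit on top of the crown of the base. Without lifting it off, swing it round by its handle until the jaws line up with gaps in the crown, press down on the lid until the bowl is fully home, then push the red lever all the way over to lock it. Leave the cup, the tub and the tongs where they are.

Things in the scene. Friction and masses are not known exactly. Their poses are not given: they have to be found in the camera images.
- processor: White motor base of the food processor, fixed to the counter. Housing 200 mm (own x, centred), 270 mm (own y, from -175 to +95), 85 mm tall. Origin on the crown's axis at counter level, z up; its front, with a dial, faces its own -x.
- crown (a point): Centre of the top of the metal-grey ring-shaped crown on the base, 105 mm above the counter. The crown is 76 mm in outer radius, 20 mm tall and cut right through by four radial gaps 40 mm wide, at 45, 135, 225 and 315 degrees from the base's own +x. Its inside (52 mm radius) centres the bowl's foot with 2 mm to spare.
- bowl: Clear bowl with a fixed white lid, loose, about 0.6 kg. Origin at the centre of its foot's underside, z up, x towards its handle. Foot 100 mm diameter, 20 mm tall; wall 124 mm, lid 130 mm diameter. Starts with the handle somewhere between the base's +y and -x, at least 15 degrees from either, origin 100 mm above the base's origin; fully home it is 87 mm above.
- bowl_jaws (a point): On the bowl's axis, level with the undersides of its four orange jaws (6 mm above the bowl's origin). Jaws 30 mm wide, out to 78 mm radius, at 45, 135, 225 and 315 degrees from the bowl's x; at the start 1.5 mm above the crown. They fit the gaps when the handle points along the base's +x, -x, +y or -y to within about 3 degrees; any of the four will do.
- carrier (a joint): Stiff black rubber carrier under the bowl's foot: 0 up (start), 0.0135 pressed home (m). It lets the bowl turn easily (1 to 2 N at the handle; it stays where left) but does not let it drop by itself: press with about 6 to 10 N on the lid and it goes down and stays down. Not lined up, it stops after 1.5 mm.
- bowl_handle (a point): Middle of the upright black grip bar of the bowl's handle, 106 mm from the bowl's axis and 66 mm above its origin. The bar is 16 mm thick radially, 20 mm wide across and 62 mm tall, joined to the bowl at top and bottom, with a 36 mm clear space between it and the bowl wall.
- lid_cap (a point): Centre of the top face of the black cap in the middle of the lid, 48 mm diameter, 119 mm above the bowl's origin: the place to press.
- lock_lever (a joint): Red locking lever beside the crown, hinge angle in rad: 0 to 0.25 at the start (leaning to the base's -x), 1.0 fully over (leaning to the base's +x) = locked. Stiff enough to stay where it is left; about 1 N at the ball moves it.
- lock_lever_tip (a point): Centre of the lever's red ball, 26 mm diameter, on a 10 mm rod 70 mm long. The rod's pivot lies at base x 0, y -135 mm, 107 mm above the counter, and the rod swings in the base's x-z plane, 0.5 rad from upright on either side. A block 70 by 50 mm around the pivot reaches 110 mm above the counter.
- cup: Clear drink cup with a dome lid and blue straw, 92 mm diameter, 206 mm tall with the straw, loose; origin at the centre of its underside. Not to be moved.
- tub: Translucent open food tub, 240 by 160 by 90 mm, loose; origin under its centre. Not to be moved.
- tongs: Steel tongs lying in the tub, 190 mm long, 20 mm tall, loose; origin under the middle. Not to be moved.
Mind the look-alikes: they are no part of the job. What is shaped like the bowl but pink or turquoise is not meant.

How it is judged (in metres and radians):
On the way, in this order (a step that is already met when the one before it is completed fails the run):
1. the bowl's jaws are in the crown's gaps and the bowl is fully home (z of bowl in the frame of processor below 0.0905 m and angle between bowl's own z axis and vertical below 0.06 rad), for 0.2 s.
2. the lever is pushed over to locked (value of joint lock_lever above 0.88 rad), for 0.1 s.
At the end, for the whole second after the job is handed in: The bowl is at rest, upright (within 0.06 rad) and centred (5 mm) on the base, its jaws in the gaps (handle within 0.11 rad of one of the base's axes), its origin less than 90.5 mm above the base's origin (home is 87), and the lever stands beyond 0.88 rad (all of step 1 and horizontal distance between bowl and processor below 0.005 m and (angle between the x axis of bowl and the x axis of processor, either way round below 0.11 rad or angle between the x axis of bowl and the y axis of processor, either way round below 0.11 rad) and value of joint lock_lever above 0.88 rad and linear speed of bowl below 0.02 m/s); the robot touches nothing.
It fails at once if the bowl is lifted off the base or tipped over (z of bowl in the frame of processor above 0.118 m or angle between bowl's own z axis and vertical above 0.3 rad).
It fails at once if the cup, tub or tongs are shifted by more than 30 mm (distance of any of cup, tub, tongs from where it was at the start of the episode above 0.03 m).
It also fails if it takes over 53 s, if anything falls off the work surface, if the arm or the gripper's body presses on something with over 40 N, if the wrist force passes 120 N, or if a joint passes its speed limit or range.

## Working session

There is one attempt and no reset: what is moved stays moved. The work goes in short steps, Python scripts to look and compute and a tool call to move; the robot and the scene stay as the last step left them, time stands still between calls to the robot, and variables do not carry over. Pictures are saved under pics/ and viewed, about 8 in all and at most 12, crops included, and the job is handed in when it is done.

Besides the shell and the picture viewer there is one more tool, called after "Emit:" by a JSON object that holds its "method" and its "body", one argument or row to a line. apply_moves: Moves the arm, as the interface text tells. Its arguments: {"type":"object","properties":{"commands":{"type":"array"},"newtons":{"type":"number"}},"required":["commands"]}

```bash
ls; mkdir -p pics
cat > h.py <<'E'
import numpy as np, cv2
from workcell import bot, cams
from scipy.spatial.transform import Rotation as Ro
def world(c,u,v,d=None):
    d=c["depth"][int(v),int(u)] if d is None else d
    p=np.linalg.inv(c["camera_matrix"])@np.array([u,v,1.])*d
    return c["R"].T@(p-c["t"])
def cloud(c):
    h,w=c["depth"].shape; v,u=np.mgrid[:h,:w]
    P=np.stack([u,v,np.ones_like(u)],-1).reshape(-1,3)@np.linalg.inv(c["camera_matrix"]).T*c["depth"].reshape(-1,1)
    return ((P-c["t"])@c["R"]).reshape(h,w,3)
def pix(c,X):
    p=c["camera_matrix"]@(c["R"]@np.array(X)+c["t"]); return p[:2]/p[2]
E
python3 - <<'E'
from h import *
np.set_printoptions(precision=3,suppress=True)
for n in("top","side"):
    c=cams.camera(n); cv2.imwrite(f"pics/{n}1.png",c["frame"]); np.savez(f"{n}1.npz",**c)
    print(n,c["R"],c["t"])
    for k in("processor","bowl","bowl_handle","lid_cap","lock_lever_tip","cup","tub","crown"):
        for r in cams.spot_in(k,n)[:3]:
            q=r["rect"];u,v=(q[0]+q[2])/2,(q[1]+q[3])/2
            print(k,np.round(q),round(r["confidence"],2),world(c,u,v))
o=bot.get_obs();print(o)
E
```

```text
pics
top [[-0.009 -1.    -0.019]
 [-0.989  0.012 -0.15 ]
 [ 0.15   0.018 -0.988]] [-0.007  0.537  1.045]
processor [268. 141. 372. 223.] 0.56 [ 0.555 -0.025  0.212]
processor [453. 170. 471. 236.] 0.56 [ 0.527 -0.449  0.002]
bowl [156. 102. 231. 162.] 0.73 [0.723 0.331 0.115]
bowl [271. 140. 333. 204.] 0.72 [0.581 0.019 0.218]
bowl [211. 243. 282. 299.] 0.57 [0.337 0.173 0.117]
bowl_handle [267. 142. 331. 203.] 0.88 [0.579 0.025 0.217]
bowl_handle [163. 106. 229. 160.] 0.79 [0.721 0.325 0.113]
bowl_handle [210. 246. 280. 298.] 0.64 [0.334 0.176 0.12 ]
lid_cap [269. 141. 336. 202.] 0.75 [0.582 0.018 0.218]
lid_cap [164. 104. 226. 163.] 0.7 [0.72  0.327 0.11 ]
lid_cap [212. 244. 281. 298.] 0.59 [0.336 0.172 0.118]
cup [144. 184. 188. 217.] 0.78 [0.527 0.393 0.127]
tub [423. 152. 496. 240.] 0.66 [ 0.546 -0.435  0.021]
crown [266. 140. 371. 224.] 0.57 [ 0.557 -0.022  0.212]
side [[ 0.693  0.721  0.013]
 [ 0.505 -0.472 -0.723]
 [-0.515  0.507 -0.691]] [-0.352 -0.148  1.936]
processor [278. 212. 374. 278.] 0.88 [ 0.632 -0.078  0.081]
bowl [407. 180. 452. 232.] 0.97 [0.77  0.284 0.113]
bowl
[... 416 characters left out ...]
. 360. 238.] 0.67 [ 0.636 -0.021  0.215]
lock_lever_tip [388. 141. 410. 184.] 0.18 [0.555 0.387 0.117]
cup [390. 138. 413. 188.] 0.63 [0.563 0.391 0.121]
tub [176. 246. 271. 341.] 0.6 [ 0.507 -0.404  0.   ]
crown [279. 211. 375. 278.] 0.57 [ 0.635 -0.074  0.082]
{'time': 0.9, 'q': array([-75.174,   4.981,  10.076,  95.1  ,  -0.002,  90.001]), 'qd': array([-0.038,  0.031,  0.022,  0.064,  0.003,  0.006]), 'joint_efforts': array([  0.001, -52.008,  46.487,   0.001,  -0.   ,   0.   ]), 'ee_pos': array([ 0.141, -0.532,  0.231]), 'tcp_rot': array([-67.284,  89.995, 127.541]), 'wrist_force': array([-0.232, -0.497,  0.387]), 'torque': array([ 0.014,  0.028, -0.032]), 'opening': 0.08556377796056241}
```

Run:
```python
import numpy as np,cv2
a=cv2.imread("pics/top1.png")[120:240,240:400];b=cv2.imread("pics/side1.png")[150:290,260:420]
cv2.imwrite("pics/c1.png",np.vstack([cv2.resize(x,None,fx=f,fy=f,interpolation=3)[:300,:640] for x,f in((a,2.5),)]) if 0 else np.hstack([cv2.resize(a,(400,300),interpolation=3),cv2.resize(b,(400,300),interpolation=3)]))
```

```text
(no output)
```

View pics/top1.png

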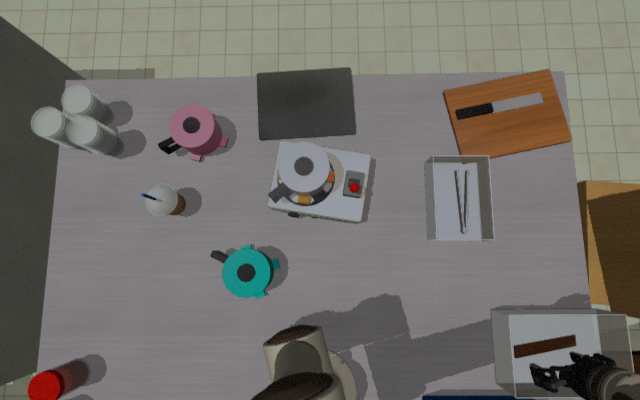

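View pics/c1.png

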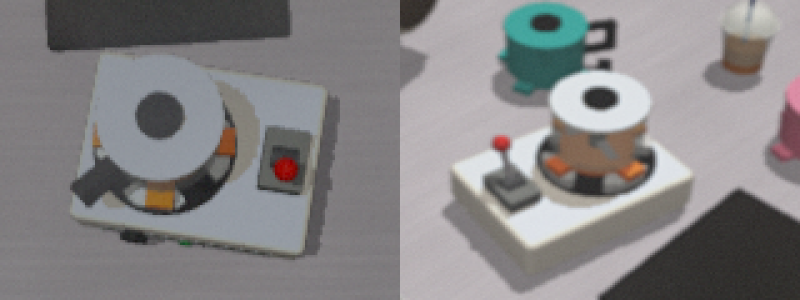

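The top view shows the base at about (320,182) with its front towards the robot and the white bowl at (303,167). The handle is at (280,193) and the red ball at (354,187). Next I fit the poses from depth.

```bash
cat >> h.py <<'E'
def measure(c,verbose=1):
    W=cloud(c); f=c["frame"].astype(int); mx=f.max(2); mn=f.min(2)
    near=(abs(W[...,0]-.56)<.2)&(abs(W[...,1]+.03)<.25)
    z=W[...,2]
    m=near&(z>.074)&(z<.096)
    m=m|(near&(z>.096))
    lab=cv2.connectedComponents(m.astype(np.uint8))[1]
    k=np.bincount(lab[m]).argmax(); m=lab==k
    t=m&(z>.074)&(z<.094)
    r=cv2.minAreaRect(np.float32(W[t][:,:2]*1000)); print("rect mm",r)
    cap=near&(mx<110)&(z>.21)&(z<.235); print("cap",np.median(W[cap],0) if cap.any() else None,cap.sum())
    lid=near&(mn>120)&(z>.19)&(z<.225); print("lid",cv2.minEnclosingCircle(np.float32(W[lid][:,:2]*1000)),lid.sum())
    red=near&(f[...,2]>1.6*f[...,1]+20)&(f[...,1]<80)&(z>.11); print("red",W[red].mean(0),W[red].max(0),red.sum())
    L=np.median(W[cap],0)
    d=np.hypot(W[...,0]-L[0],W[...,1]-L[1])
    h=near&(mx<110)&(z>.165)&(z<.21)&(d>.07)&(d<.13); print("handle",W[h].mean(0),h.sum(),"ang",np.degrees(np.arctan2(*(W[h].mean(0)-L)[[1,0]])))
    return W
E
python3 - <<'E'
from h import *
np.set_printoptions(precision=4,suppress=True)
for n in("top","side"):
    c=dict(np.load(f"{n}1.npz")); print(n); 
    try: measure(c)
    except Exception as e: print(e)
E
```

```text
top
rect mm ((589.2713012695312, -23.164810180664062), (268.95245361328125, 199.76461791992188), 80.03789520263672)
cap [0.5957 0.0161 0.2177] 284
lid ((597.4393920898438, 15.562601089477539), 64.85041809082031) 1742
red [ 0.5482 -0.1018  0.1936] [ 0.5906 -0.0322  1.1138] 84
handle [0.5354 0.0787 0.193 ] 140 ang 133.8697467397236
side
rect mm ((590.0830078125, -26.131439208984375), (268.75189208984375, 203.90367126464844), 80.26513671875)
cap [0.5992 0.0118 0.2198] 107
lid ((578.4854125976562, 28.998611450195312), 90.82577514648438) 840
red [ 0.5559 -0.1165  0.1785] [ 0.5944 -0.0642  0.1911] 25
handle [0.5338 0.0878 0.1977] 21 ang 130.74274820813696
```

```bash
cat >> h.py <<'E'
def toolR(o): return Ro.from_euler('xyz',o["tcp_rot"],degrees=True).as_matrix()
def goal(p,ang=None):
    o=bot.get_obs();R=toolR(o)
    d=R.T@(np.array(p)-o["ee_pos"])
    ya=np.degrees(np.arctan2(R[1,1],R[0,1]))
    print("t",round(o["time"],2),"tcp",o["ee_pos"].round(4),"yang",round(ya,2),"q",o["q"].round(1),"F",o["wrist_force"].round(1),"open",round(o["opening"],4),"x-axis",R[:,0].round(3))
    print("shift",d.round(4))
    if ang is not None:
        t=(ang-ya+90)%180-90; print("roll rad (about tool x, down => minus)",np.radians(-t).round(3), "alt",np.radians(-(t-180*np.sign(t))).round(3))
E
python3 - <<'E'
from h import *
goal((.523,.092,.26),43.9)
E
```

```text
t 0.9 tcp [ 0.1407 -0.5317  0.2312] yang -75.17 q [-75.2   5.   10.1  95.1  -0.   90. ] F [-0.2 -0.5  0.4] open 0.0856 x-axis [-0.  0. -1.]
shift [-0.0287 -0.5051 -0.5291]
roll rad (about tool x, down => minus) 1.063 alt -2.078
```

Emit:
{"method": "apply_moves", "body": {
  "commands": [
    [-0.03,-0.505,-0.529,-2.078,1],
    [-0.03,-0.505,-0.529,-2.078,1],
    [-0.03,-0.505,-0.529,-2.078,1],
    [-0.03,-0.505,-0.529,-2.078,1],
    [-0.03,-0.505,-0.529,-2.078,1],
    [-0.03,-0.505,-0.529,-2.078,1],
    [-0.03,-0.505,-0.529,-2.078,1],
    [-0.03,-0.505,-0.529,-2.078,1],
    [-0.03,-0.505,-0.529,-2.078,1],
    [-0.03,-0.505,-0.529,-2.078,1],
    [-0.03,-0.505,-0.529,-2.078,1],
    [-0.03,-0.505,-0.529,-2.078,1]
  ]
}}

```text
time: 2.1
ee_pos: [0.4547, -0.0184, 0.2563]
tcp_rot: [51.6, 89.9, -10.1]
wrist_force: [0.9, -1.9, 0.4]
opening: 0.0856
```

Run:
```python
from h import *
goal((.523,.092,.26),43.9)
```

```text
t 2.1 tcp [ 0.4547 -0.0184  0.2563] yang 28.33 q [-2.3 -7.4  0.7 98.1 -0.  59.4] F [ 0.9 -1.9  0.4] open 0.0856 x-axis [ 0.001 -0.    -1.   ]
shift [-0.0037  0.1125 -0.0648]
roll rad (about tool x, down => minus) -0.272 alt 2.87
```

Emit:
{"method": "apply_moves", "body": {
  "commands": [
    [-0.005,0.1125,-0.065,-0.27,1],
    [-0.005,0.1125,-0.065,-0.27,1],
    [-0.005,0.1125,-0.065,-0.27,1],
    [-0.005,0.1125,-0.065,-0.27,1],
    [-0.005,0.1125,-0.065,-0.27,1]
  ]
}}

```text
time: 2.6
ee_pos: [0.5228, 0.0927, 0.2609]
tcp_rot: [-48.9, 90.0, -95.1]
wrist_force: [0.3, -0.1, -0.5]
opening: 0.0854
```

Run:
```python
from h import *
np.set_printoptions(precision=4,suppress=True)
goal((.523,.092,.155),43.9)
o=bot.get_obs();c=cams.camera("wrist");cv2.imwrite("pics/w1.png",c["frame"])
M=c["mount"];R=toolR(o)
T=np.eye(4);T[:3,:3]=R;T[:3,3]=o["ee_pos"];T=np.linalg.inv(T@M)
c["R"]=T[:3,:3];c["t"]=T[:3,3];np.savez("w1.npz",**c)
print("handle top px",pix(c,(.523,.092,.197)),"cap px",pix(c,(.5965,.0157,.219)))
try: measure(c)
except Exception as e: print(e)
```

```text
t 2.6 tcp [0.5228 0.0927 0.2609] yang 43.88 q [10.1  3.1 11.4 98.3 -0.  56.2] F [ 0.3 -0.1 -0.5] open 0.0854 x-axis [-0.    -0.001 -1.   ]
shift [ 0.1059 -0.0003  0.0006]
roll rad (about tool x, down => minus) -0.0 alt 3.141
handle top px [319.4696 210.5658] cap px [319.5277 355.058 ]
rect mm ((587.996826171875, -20.681488037109375), (263.8233337402344, 197.36898803710938), 79.95962524414062)
cap [0.5801 0.0314 0.216 ] 142
lid ((588.7413330078125, 23.445451736450195), 63.005226135253906) 6944
red [0.5373 0.0459 0.13  ] [0.5875 0.1394 0.4031] 43
handle [0.5272 0.0952 0.1928] 946 ang 129.6629890385268
```

View pics/w1.png

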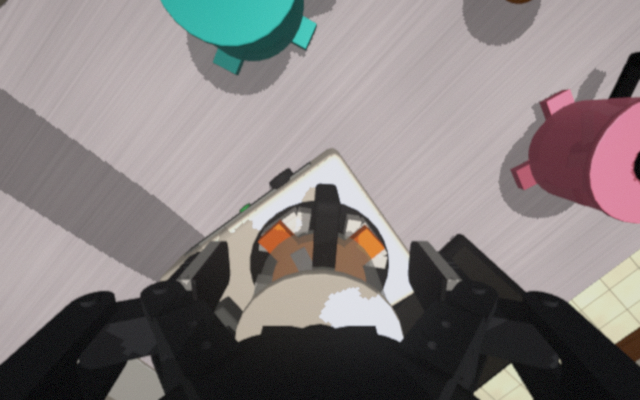

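The wrist view shows the black handle at column 326, midway between the fingers (319 expected). I descend and grip.

Emit:
{"method": "apply_moves", "body": {
  "commands": [
    [0.05,0,0,0,1],
    [0.1,0,0,0,1],
    [0.104,0,0,0,1],
    [0.104,0,0,0,0],
    [0.104,0,0,0,-1],
    [0.104,0,0,0,-1],
    [0.104,0,0,0,-1],
    [0.104,0,0,0,-1],
    [0.104,0,0,0,-1],
    [0.104,0,0,0,-1],
    [0.104,0,0,0,-1]
  ],
  "newtons": 20
}}

```text
time: 3.75
ee_pos: [0.5234, 0.0922, 0.1583]
tcp_rot: [45.4, 89.8, -0.8]
wrist_force: [1.3, 1.5, 5.1]
opening: 0.0197
```

Run:
```python
from h import *
o=bot.get_obs();R=toolR(o);goal(o["ee_pos"])
A=np.array([.5965,.0157]); p=o["ee_pos"]; v=p[:2]-A
print("r",np.hypot(*v),"ang",np.degrees(np.arctan2(v[1],v[0])))
a0=np.degrees(np.arctan2(v[1],v[0])); r=np.hypot(*v)
for a in np.linspace(a0,170,9)[1:]:
    q=np.array([A[0]+r*np.cos(np.radians(a)),A[1]+r*np.sin(np.radians(a)),p[2]])
    print((R.T@(q-p)).round(4),round(-np.radians(a-a0),3))
```

```text
t 3.75 tcp [0.5234 0.0922 0.1583] yang 43.83 q [10.   1.4 -1.7 86.7 -0.  56.2] F [1.3 1.5 5.1] open 0.0197 x-axis [ 0.003 -0.    -1.   ]
shift [0. 0. 0.]
r 0.10584034192619252 ang 133.70846716317752
[-0.     -0.0084  0.0003] -0.079
[-0.     -0.0167  0.0013] -0.158
[-0.     -0.0249  0.0029] -0.238
[-0.0001 -0.033   0.0052] -0.317
[-0.0001 -0.0408  0.0081] -0.396
[-0.0001 -0.0484  0.0116] -0.475
[-0.0001 -0.0557  0.0157] -0.554
[-0.0001 -0.0627  0.0204] -0.633
```

Emit:
{"method": "apply_moves", "body": {
  "commands": [
    [0,-0.0084,0.0003,-0.079,-1],
    [0,-0.0167,0.0013,-0.158,-1],
    [0,-0.0249,0.0029,-0.238,-1],
    [0,-0.033,0.0052,-0.317,-1],
    [0,-0.0408,0.0081,-0.396,-1],
    [0,-0.0484,0.0116,-0.475,-1],
    [0,-0.0557,0.0157,-0.554,-1],
    [0,-0.0627,0.0204,-0.633,-1],
    [0,-0.0627,0.0204,-0.633,-1],
    [0,-0.0627,0.0204,-0.633,-1]
  ]
}}

```text
time: 4.75
ee_pos: [0.4922, 0.0341, 0.1583]
tcp_rot: [5.6, 89.9, -4.5]
wrist_force: [-1.6, -1.6, 3.1]
opening: 0.0199
```

Run:
```python
from h import *
np.set_printoptions(precision=4,suppress=True)
o=bot.get_obs();goal((.492,.0341,.158),80)
v=o["ee_pos"][:2]-[.5965,.0157];print(np.degrees(np.arctan2(v[1],v[0])))
c=cams.camera("top");cv2.imwrite("pics/top2.png",cv2.resize(c["frame"][110:240,230:400],(800,612),interpolation=3)[:600])
measure(c)
```

```text
t 4.75 tcp [0.4922 0.0341 0.1583] yang 79.95 q [ 4.  -3.8 -6.8 86.8 -0.  14. ] F [-1.6 -1.6  3.1] open 0.0199 x-axis [ 0.003 -0.    -1.   ]
shift [ 0.0003  0.     -0.0002]
roll rad (about tool x, down => minus) -0.001 alt 3.141
170.014786482248
rect mm ((588.6041870117188, -27.45611572265625), (260.6386413574219, 199.5726776123047), 80.03746795654297)
cap [ 0.5543 -0.0255  0.2124] 6
lid ((605.861328125, -18.223604202270508), 51.747718811035156) 329
red [ 0.5412 -0.0801  0.175 ] [ 0.5589 -0.0162  1.1138] 113
handle [ 0.5484 -0.1115  0.1797] 71 ang -93.96257825185
```

View pics/top2.png

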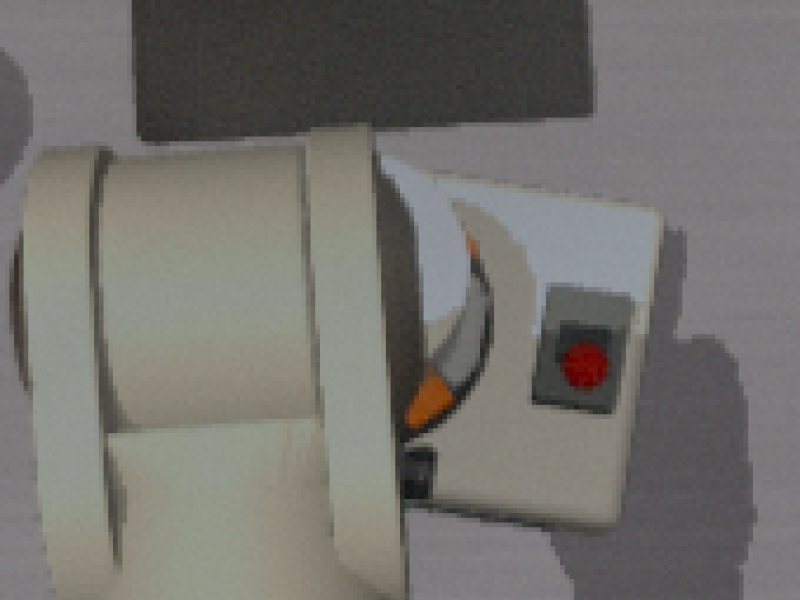

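The bowl has turned and its jaws look aligned with the gaps. I release, rise and move over the cap with the fingers shut.

Emit:
{"method": "apply_moves", "body": {
  "commands": [
    [0,0,0,0,0],
    [0,0,0,0,0.2],
    [0,0,0,0,0.2],
    [0,0,0,0,0.2],
    [-0.04,0,0,0,0.2],
    [-0.09,0,0,0,0.2],
    [-0.12,0,0,0,0.2],
    [-0.12,0,0,0,0.2]
  ]
}}

```text
time: 5.6
ee_pos: [0.493, 0.0343, 0.2829]
tcp_rot: [10.6, 89.5, 0.6]
wrist_force: [0.4, -0.3, 0.2]
opening: 0.051
```

Run:
```python
from h import *
np.set_printoptions(precision=4,suppress=True)
o=bot.get_obs();goal((.5965,.0157,.25),80)
c=cams.camera("wrist");R=toolR(o)
T=np.eye(4);T[:3,:3]=R;T[:3,3]=o["ee_pos"];T=np.linalg.inv(T@c["mount"])
c["R"]=T[:3,:3];c["t"]=T[:3,3];cv2.imwrite("pics/w2.png",c["frame"])
for a in(165,170,175):
  r=np.radians(a);print(a,pix(c,(.5965+.114*np.cos(r),.0157+.114*np.sin(r),.197)),pix(c,(.5965+.07*np.cos(r),.0157+.07*np.sin(r),.197)))
s=cams.camera("side");cv2.imwrite("pics/s2.png",s["frame"])
```

```text
t 5.6 tcp [0.493  0.0343 0.2829] yang 79.97 q [  4.   -1.7   9.  100.2  -0.   14. ] F [ 0.4 -0.3  0.2] open 0.051 x-axis [ 0.009  0.    -1.   ]
shift [ 0.0339 -0.0003  0.1049]
roll rad (about tool x, down => minus) -0.001 alt 3.141
165 [331.5055 190.7912] [326.2788 242.1123]
170 [318.8901 190.2683] [318.9009 241.8235]
175 [306.2731 190.8125] [311.5226 242.129 ]
```

View pics/w2.png

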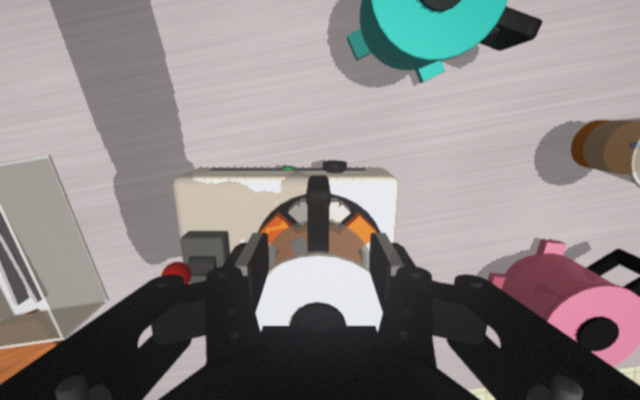

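The handle is at column 318, which is square with the base's front edge, so it is aligned. I move over the cap and press.

Emit:
{"method": "apply_moves", "body": {
  "commands": [
    [0,0,0.05,0,-1],
    [0,0,0.105,0,-1],
    [0.0,0,0.105,0,-1],
    [0.034,0,0.105,0,-1],
    [0.034,0,0.105,0,-1],
    [0.034,0,0.105,0,-1]
  ]
}}

```text
time: 6.3
ee_pos: [0.5948, 0.016, 0.2445]
tcp_rot: [-7.4, 89.9, -17.4]
wrist_force: [-0.1, -0.7, 1.0]
opening: -0.0004
```

Run:
```python
from h import *
goal((.5965,.0157,.205),80)
```

```text
t 6.3 tcp [0.5948 0.016  0.2445] yang 79.97 q [ 1.6 11.6 19.  97.3 -0.  11.6] F [-0.1 -0.7  1. ] open -0.0004 x-axis [ 0.001 -0.    -1.   ]
shift [0.0395 0.     0.0017]
roll rad (about tool x, down => minus) -0.001 alt 3.141
```

Emit:
{"method": "apply_moves", "body": {
  "commands": [
    [0.01,0,0.0015,0,-1],
    [0.02,0,0.0015,0,-1],
    [0.024,0,0.0015,0,-1],
    [0.028,0,0.0015,0,-1],
    [0.031,0,0.0015,0,-1],
    [0.034,0,0.0015,0,-1],
    [0.037,0,0.0015,0,-1],
    [0.039,0,0.0015,0,-1],
    [0.039,0,0.0015,0,-1]
  ]
}}

```text
time: 7.2
ee_pos: [0.5962, 0.0158, 0.2062]
tcp_rot: [2.5, 89.9, -7.5]
wrist_force: [-2.2, 0.4, 4.2]
opening: 0.0002
```

Emit:
{"method": "apply_moves", "body": {
  "commands": [
    [0.002,0,0,0,-1],
    [0.004,0,0,0,-1],
    [0.004,0,0,0,-1],
    [0.004,0,0,0,-1]
  ]
}}

```text
time: 7.6
ee_pos: [0.5964, 0.0158, 0.206]
tcp_rot: [8.7, 89.6, -1.3]
wrist_force: [-6.4, -0.4, 21.0]
opening: 0.0003
```

Home: the tip is at z = 0.206 with 21 N on it. Next I rise and go to the start side of the lever.

Emit:
{"method": "apply_moves", "body": {
  "commands": [
    [-0.03,0,0,0,-1],
    [-0.05,0,0,0,-1],
    [-0.05,0,0,0,-1]
  ]
}}

```text
time: 7.9
ee_pos: [0.5969, 0.0158, 0.2593]
tcp_rot: [9.8, 89.3, -0.3]
wrist_force: [0.3, 1.5, 0.6]
opening: 0.0002
```

Run:
```python
from h import *
np.set_printoptions(precision=4,suppress=True)
goal((.4845,-.1016,.255),80)
for n in("top","side"):
    c=cams.camera(n);W=cloud(c);f=c["frame"].astype(int)
    m=(f[...,2]>2*f[...,1]+20)&(W[...,2]>.13)&(W[...,2]<.22)&(abs(W[...,0]-.56)<.08)&(abs(W[...,1]+.11)<.06)
    print(n,m.sum(),W[m].mean(0) if m.any() else '')
    m=(abs(W[...,0]-.6)<.1)&(abs(W[...,1]-.015)<.1)&(f.min(2)>130)&(W[...,2]>.17)&(W[...,2]<.23);print("lid z",np.median(W[m][:,2]) if m.any() else '')
    c0=np.load(n+"1.npz");W=cloud(c0);f=c0["frame"].astype(int);m=(abs(W[...,0]-.6)<.1)&(abs(W[...,1]-.015)<.1)&(f.min(2)>130)&(W[...,2]>.17)&(W[...,2]<.23);print("lid z before",np.median(W[m][:,2]))
```

```text
t 7.9 tcp [0.5969 0.0158 0.2593] yang 79.97 q [ 1.5 11.7 20.8 98.4 -0.  11.6] F [0.3 1.5 0.6] open 0.0002 x-axis [ 0.012 -0.    -1.   ]
shift [ 0.0029 -0.1352 -0.0903]
roll rad (about tool x, down => minus) -0.0 alt 3.141
top 67 [ 0.5475 -0.1117  0.1807]
lid z 
lid z before 0.2118269665261677
side 17 [ 0.5554 -0.1197  0.1827]
lid z 0.20011458206471985
lid z before 0.2135527538159875
```

The lid has dropped by 13 mm. I go to the lever.

Emit:
{"method": "apply_moves", "body": {
  "commands": [
    [0,-0.03,-0.03,0,-1],
    [0.003,-0.07,-0.06,0,-1],
    [0.003,-0.11,-0.09,0,-1],
    [0.003,-0.135,-0.09,0,-1],
    [0.003,-0.135,-0.09,0,-1],
    [0.05,-0.135,-0.09,0,-1],
    [0.1,-0.135,-0.09,0,-1],
    [0.1,-0.135,-0.09,0,-1],
    [0.1,-0.135,-0.09,0,-1]
  ]
}}

```text
time: 8.9
ee_pos: [0.4846, -0.101, 0.1551]
tcp_rot: [13.8, 89.7, 3.8]
wrist_force: [-0.3, 0.3, 1.7]
opening: -0.0
```

Run:
```python
from h import *
x=np.array([.9848,-.1736]);p=np.array([.5731,-.1173])
for s in(-.05,.013): goal((*(p+s*x),.156),80)
```

```text
t 8.9 tcp [ 0.4846 -0.101   0.1551] yang 80.0 q [-11.8  -3.7  -7.1  86.3   0.1  -1.8] F [-0.3  0.3  1.7] open -0.0 x-axis [ 0.005  0.    -1.   ]
shift [-0.0007 -0.0007  0.04  ]
roll rad (about tool x, down => minus) -0.0 alt 3.142
t 8.9 tcp [ 0.4846 -0.101   0.1551] yang 80.0 q [-11.8  -3.7  -7.1  86.3   0.1  -1.8] F [-0.3  0.3  1.7] open -0.0 x-axis [ 0.005  0.    -1.   ]
shift [-0.0004 -0.0007  0.103 ]
roll rad (about tool x, down => minus) -0.0 alt 3.142
```

Emit:
{"method": "apply_moves", "body": {
  "commands": [
    [0,-0.0007,0.03,0,-1],
    [0,-0.0007,0.045,0,-1],
    [0,-0.0007,0.06,0,-1],
    [0,-0.0007,0.072,0,-1],
    [0,-0.0007,0.084,0,-1],
    [0,-0.0007,0.093,0,-1],
    [0,-0.0007,0.099,0,-1],
    [0,-0.0007,0.102,0,-1],
    [0,-0.0007,0.102,0,-1],
    [0,-0.0007,0.102,0,-1]
  ]
}}

```text
time: 9.9
ee_pos: [0.5831, -0.1189, 0.1572]
tcp_rot: [35.4, 89.8, 25.4]
wrist_force: [-14.3, 3.3, 5.5]
opening: -0.0
```

```bash
cat > red.py <<'E'
from h import *
np.set_printoptions(precision=4,suppress=True)
goal((.4845,-.1016,.155),80)
for n in("top","side"):
    c=cams.camera(n);W=cloud(c);f=c["frame"].astype(int)
    m=(f[...,2]>2*f[...,1]+20)&(W[...,2]>.13)&(W[...,2]<.22)&(abs(W[...,0]-.58)<.1)&(abs(W[...,1]+.11)<.06)
    if m.any():
        b=W[m].mean(0);d=b[:2]-[.5731,-.1173];print(n,m.sum(),b,"own x",d@[.9848,-.1736])
    cv2.imwrite(f"pics/{n}_last.png",c["frame"])
E
python3 red.py
```

```text
t 9.9 tcp [ 0.5831 -0.1189  0.1572] yang 80.01 q [-11.6  10.2   7.6  87.3   0.1  -1.6] F [-14.3   3.3   5.5] open -0.0 x-axis [ 0.002  0.001 -1.   ]
shift [ 0.002  -0.0001 -0.1001]
roll rad (about tool x, down => minus) 0.0 alt -3.141
side 26 [ 0.6107 -0.128   0.1771] own x 0.03891809095949962
```

14.7 N against the end stop, at the predicted position. I back off and check.

Emit:
{"method": "apply_moves", "body": {
  "commands": [
    [0,0,-0.03,0,-1],
    [0,0,-0.07,0,-1],
    [0,0,-0.1,0,-1],
    [-0.05,0,-0.11,0,-1],
    [-0.1,-0.03,-0.15,0,-1],
    [-0.12,-0.07,-0.18,0,-1],
    [-0.12,-0.12,-0.2,0,-1],
    [-0.12,-0.15,-0.2,0,-1],
    [-0.12,-0.15,-0.2,0,-1],
    [-0.12,-0.15,-0.2,0,-1]
  ]
}}

```text
time: 11.0
ee_pos: [0.3595, -0.233, 0.2777]
tcp_rot: [13.5, 89.8, 3.3]
wrist_force: [0.7, 0.7, 0.1]
opening: 0.0003
```

```bash
python3 red.py
python3 - <<'E'
from h import *
c=cams.camera("top")
try: measure(c)
except Exception as e: print(e)
a=c["frame"][110:240,230:400];b=cv2.imread("pics/side_last.png")[150:290,260:420]
cv2.imwrite("pics/c3.png",np.hstack([cv2.resize(a,(400,300)),cv2.resize(b,(400,300))]))
E
```

```text
t 11.0 tcp [ 0.3595 -0.233   0.2777] yang 79.82 q [-33.  -10.4   0.6 100.7   0.1 -22.9] F [0.7 0.7 0.1] open 0.0003 x-axis [ 0.004  0.    -1.   ]
shift [0.1233 0.1513 0.0993]
roll rad (about tool x, down => minus) -0.003 alt 3.139
top 58 [ 0.6025 -0.1212  0.1758] own x 0.029661599257538952
side 25 [ 0.6107 -0.1274  0.1763] own x 0.03879455223453428
rect mm ((0.0, 0.0), (0.0, 0.0), 0.0)
cap None 0
lid ((596.6376953125, 14.547270774841309), 64.85955810546875) 1697
red [ 0.58292258 -0.11333235  0.2576965 ] [ 0.61447992 -0.03221408  1.11377918] 69
handle [nan nan nan] 0 ang nan
  return _methods._mean(a, axis=axis, dtype=dtype,
  ret = um.true_divide(
h.py:29: RuntimeWarning: Mean of empty slice.
  h=near&(mx<110)&(z>.165)&(z<.21)&(d>.07)&(d<.13); print("handle",W[h].mean(0),h.sum(),"ang",np.degrees(np.arctan2(*(W[h].mean(0)-L)[[1,0]])))
```

View pics/c3.png

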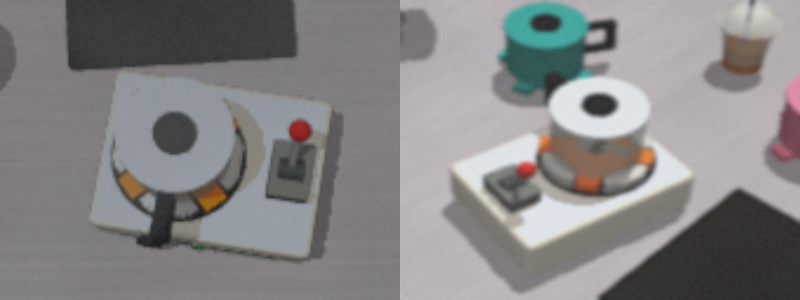

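```bash
python3 -c "
from workcell import bot
print(bot.job_done())"
```

```text
the job is handed in; nothing more can be done
None
```

The bowl is turned, pressed fully home and locked. I handed the job in at about 11 s on the robot's clock; no verdict is reported, so these are my own checks.

- **Turn:** I gripped the bowl by its handle and swung it about 36° to the base's -x side. The wrist picture showed the handle within about 1° of that axis.
- **Press:** I pressed on the lid cap until it stopped firmly at 21 N with the tip at z = 0.206 m, which is where home should be. Depth from the side camera showed the lid 13.4 mm lower than at the start. After the lever push, the lid centre was still within about 1 mm of the base's axis.
- **Lock:** I pushed the lever to its end stop with about 15 N. The ball then stood at about +34 mm along the base's x axis, the average of +30 mm from the top camera and +39 mm from the side. Fully over is 33.6 mm and the 0.88 rad limit is about 26 mm.
- **Other things:** The arm stayed clear of the cup, tub and tongs throughout and was touching nothing when I handed in. I did not measure their positions again.

One check failed: my script's last cap and handle reading came back empty because the bowl had dropped below the heights it searches. I confirmed the handle direction from the last picture instead.

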